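# Pack vial blocks in a closed row against a sprung sensing pad

## Robot

A 6-joint arm with a two-finger parallel gripper is mounted at the origin on the work surface. World frame = base frame: x ahead of the robot, y to its left, z up, the work surface at z = 0. Lengths are in m, angles in rad, forces in N, time in s.
With the tool pointing down it reaches from about 0.275 to 0.725 m from the base axis. Payload 15.9 kg.
Tool frame: the origin (TCP) lies on the centre line of the jaws, within the pads' length; the fingertips stand 14 mm ahead of it and the grasp point (between the pads) lies 5 mm behind it; z points along the fingers, y is the direction in which the jaws open and shut (so a half turn about z gives the same grasp; the last joint's range is limited). The gripper opens to 85 mm and grips with 20 to 120 N. Pads are 22 mm wide; open, the fingers measure 114 mm over their backs; the gripper's body (76 mm by 85 mm) begins 54 mm behind the grasp point. The pads swing forward as they close: fully open they stand 13 mm farther back than shut.
Start: joints at [-1.201, 0.213, -0.034, 1.323, 0, 1.571], TCP at [0.181, -0.466, 0.245] pointing down, gripper open.
Joint ranges: [-2.98, 2.98], [-0.74, 1.72], [-1.14, 1.35], [-2.1, 2.04], [-1.57, 1.44], [-3.14, 3.14]. Speed limits (rad/s): [1.89, 1.89, 2.39, 2.57, 3.14, 3.14].

## Interface

Orientations are given as a rotation vector (axis times angle).
In Python, from station import ctrl gives the robot as it stands.
- The arm moves only by the shell command python3 -m creep 'ROWS'. ROWS is text: rows parted by semicolons, each of 5 numbers parted by spaces: the finger opening in mm, from 0 to 85.4, then the shift along the world's x, y, z in mm, then the turn about the world's z in rad. In form: gripper x y z yaw; .... A call has exactly 8 rows; each row is the pose to reach, as a shift and turn from the pose commanded when the call began; what a row does not reach only later rows make up. A row lasts 1/8 s, in which the tool goes at most 62.5 mm and 10.7 degrees, less where a joint would pass 70% of its speed; a pose out of reach is approached as far as the arm can. A call with a gripper value outside its range is refused whole. The fingers move at their own pace and stop on an object; the grip force is fixed at half the most. Time passes only in rows, so rows that repeat a pose let the fingers close, or fill a call up. It gives the time, the measured TCP pose, the force and the opening at its end, in the units of the state.
- ctrl.sense(): the state, without advancing time (a new reading comes with each control period).
- ctrl.camera(name): name is "side" or "top" or "wrist"; returns the picture (384x512x3 uint8, red, green, blue); there is no depth.
- ctrl.get_calibration(name): a dict with "mtx" (3x3 intrinsics, pixels), "pose" (4x4, takes a point from camera to world coordinates). Camera axes: x right, y down, z forward; pixel columns grow to the right and rows downward; lengths in m; the calibration is good to about 2 mm. A picture is of the moment at which its call begins: read the wrist's pose just before it. get_calibration takes no time and is no camera call; for the wrist camera it gives the pose at the moment of the call.
- ctrl.job_done(): hands the job in, once; it reports no verdict.
The state is a dict: "clock": time; "joints": joint angles; "dq": joint speeds; "tau": joint torques, N m; "tcp_pos": TCP position; "orientation": TCP orientation; "wrist_force": force on the tool from outside, world axes, zero at the start; "wrist_torque": the same for the moment, N m; "finger_gap": finger opening in m.
Only numpy, scipy, OpenCV 4.12 (cv2) and the standard library are available. Lean on these libraries where they do the work, as an engineer would, in place of code of your own. Each camera call takes 0.05 s, during which the arm holds its last target. There are 200 camera calls.

## Task

Load the four square aluminium vial blocks into the rail, standing upright in one row between the end stop and the sliding jaw, with the block that has the single wide bore at the end stop. Then slide the jaw up behind the row until all gaps are closed and the row is felt to press the sprung pad of the end stop, without ramming the pad, and let go. Leave the other things on the bench where they are.

Things in the scene. Friction and masses are not known exactly. Their poses are not given: they have to be found in the camera images.
- rail: Rail fixed to the bench: a straight channel 360 mm long along its y axis. Origin at the centre of its underside. Channel floor 6 mm above the bench; two low side rails (tops 14 mm above the bench, each 12 mm wide) leave a channel 41 mm wide centred on x = 0. End stop at its -y end, sliding jaw at its +y end.
- endstop: Grey bracket, 40 mm wide, 52 mm high, across the rail's -y end; origin at channel floor, inner face (rail y -0.163). Its rod bears an upright steel sensing pad (34 wide, 36 high) facing +y. The rod is screwed out by an amount NOT reported: pad face 38 to 68 mm from the bracket (rail y -0.125 to -0.095). The pad is sprung: gives at about 2 N, is 6 mm in at about 4 N, then solid.
- jaw (a joint): Sliding jaw's position in m: 0 is drawn fully back, away from the end stop (face at rail y = +0.125); it grows as the jaw slides in the rail's -y direction, to 0.125 at most. Stays where it is left; slides with about 4 N of friction, to which the friction of the blocks it pushes adds 1 to 4 N.
- jaw_face (a point): Foot of the jaw's flat pushing face (which looks to the rail's -y), on the channel floor and centre line. The jaw is a dark steel block 36 mm wide, 30 mm long (it extends to +y behind the face), 34 mm high over the channel floor.
- jaw_grip (a point): Middle of the black upright grip on top of the jaw: 24 mm wide across the rail (rail x), 16 mm along it, reaching from 40 to 85 mm above the bench; this point is 64 mm above the bench.
- block_single: Square aluminium vial block with ONE wide bore (25 mm) in its top: the one that goes against the sensing pad. Origin at the centre of its underside, z up, x and y along its sides. 36 x 36 mm, 50 mm high, about 0.08 to 0.17 kg; it starts standing on the bench.
- block_a: Square aluminium vial block with FOUR small bores (10 mm) in its top; the three of these are alike. Origin at the centre of its underside, z up, x and y along its sides. 36 x 36 mm, 50 mm high, about 0.08 to 0.17 kg; it starts standing on the bench.
- block_b: Square aluminium vial block with FOUR small bores (10 mm) in its top; the three of these are alike. Origin at the centre of its underside, z up, x and y along its sides. 36 x 36 mm, 50 mm high, about 0.08 to 0.17 kg; it starts standing on the bench.
- block_c: Square aluminium vial block with FOUR small bores (10 mm) in its top; the three of these are alike. Origin at the centre of its underside, z up, x and y along its sides. 36 x 36 mm, 50 mm high, about 0.08 to 0.17 kg; it starts standing on the bench.
- round_insert: Bystander, leave alone: round aluminium insert, 48 mm diameter, 45 mm high, six bores; not part of the job. Origin at the centre of its underside.
- vial: Bystander, leave alone: small capped glass vial, 26 mm diameter, 55 mm high. Origin at the centre of its underside.
- reagent: Bystander, leave alone: amber glass bottle with black cap, 60 mm diameter, 110 mm high. Origin at the centre of its underside.
- beaker: Bystander, leave alone: glass beaker, 68 mm diameter, 80 mm high. Origin at the centre of its underside.
- dish: Bystander, leave alone: white porcelain dish, 80 mm diameter, 25 mm high. Origin at the centre of its underside.
- spanner: Bystander, leave alone: steel spanner, 150 mm long, lying flat. Origin at its middle, underside.
- scoop: Bystander, leave alone: steel measuring scoop, 170 mm long, lying flat. Origin at its middle, underside.
Not all that is in view belongs to the job. Leave any green look-alike of the block_single alone.

How it is judged:
On the way:
1. the jaw has been slid up: the four blocks stand in the channel, gaps closed, and the single-bore block presses the end stop's pad (z of each of block_single, block_a, block_b, block_c in the frame of rail below 0.009 m and angle between each of block_single, block_a, block_b, block_c's own z axis and vertical below 0.05 rad and x of block_single in the frame of rail between -0.006 and 0.006 m and x of block_a in the frame of rail between -0.006 and 0.006 m and distance between each of block_a, block_b, block_c and block_single below 0.112 m and distance between each of block_a, block_b, block_c and jaw_face below 0.094 m and x of block_b in the frame of rail between -0.006 and 0.006 m and x of block_c in the frame of rail between -0.006 and 0.006 m and distance between block_single and jaw_face below 0.1295 m and y of jaw_face in the frame of rail above 0.008 m and contact force between block_single and endstop above 1 N), for 0.2 s.
At the end, for the whole second after the job is handed in: All four blocks stand upright on the channel floor, within 6 mm of its centre line, the single-bore one at the pad, pressing it with over 0.6 N; its centre is less than 129.5 mm from the jaw's face (126 mm without gaps); all at rest and let go (z of each of block_single, block_a, block_b, block_c in the frame of rail below 0.009 m and angle between each of block_single, block_a, block_b, block_c's own z axis and vertical below 0.05 rad and x of block_single in the frame of rail between -0.006 and 0.006 m and x of block_a in the frame of rail between -0.006 and 0.006 m and distance between each of block_a, block_b, block_c and block_single below 0.112 m and distance between each of block_a, block_b, block_c and jaw_face below 0.094 m and x of block_b in the frame of rail between -0.006 and 0.006 m and x of block_c in the frame of rail between -0.006 and 0.006 m and distance between block_single and jaw_face below 0.1295 m and y of jaw_face in the frame of rail above 0.008 m and contact force between block_single and endstop above 0.6 N and linear speed of each of block_single, block_a, block_b, block_c below 0.01 m/s); the robot touches nothing.
It fails at once if the sensing pad is rammed (more than 45 N) (contact force between block_single and endstop above 45 N).
It fails at once if one of the other things on the bench is moved by more than 30 mm or tipped over (distance of any of round_insert, vial, reagent, beaker, dish, scoop, spanner from where it was at the start of the episode above 0.03 m or angle between any of round_insert, vial, reagent, beaker, dish's own z axis and vertical above 0.5 rad).
It also fails if it takes over 72 s, if anything falls off the work surface, if the arm or the gripper's body presses on something with over 40 N, if the wrist force passes 120 N, or if a joint passes its speed limit or range.

## Working session

There is one attempt and no reset: what is moved stays moved. The work goes in short steps, Python scripts to look and compute and a shell command to move; the robot and the scene stay as the last step left them, time stands still between calls to the robot, and variables do not carry over. Pictures are saved under pics/ and viewed, about 8 in all and at most 12, crops included, and the job is handed in when it is done.

```bash
mkdir -p pics; ls
python3 - <<'E'
from station import ctrl
import cv2,numpy as np
np.set_printoptions(precision=4,suppress=True)
s=ctrl.sense();print(s)
for n in("top","side"):
    im=ctrl.camera(n);cv2.imwrite(f"pics/{n}0.png",im[:,:,::-1])
    print(n,ctrl.get_calibration(n))
E
```

```text
pics
{'clock': 0.0, 'joints': array([-1.201 ,  0.2134, -0.035 ,  1.3235, -0.    ,  1.5708]), 'dq': array([ 0.0009,  0.0019, -0.0013,  0.0018,  0.0013,  0.001 ]), 'tau': array([  0.0007, -68.6161,  48.7116,   0.0176,  -0.0001,  -0.    ]), 'tcp_pos': array([ 0.1806, -0.4659,  0.2448]), 'orientation': array([-3.087 , -0.5774,  0.0003]), 'wrist_force': array([-0.2442, -0.1538,  0.4384]), 'wrist_torque': array([-0.0039,  0.0035,  0.0748]), 'finger_gap': 0.08539798945646675}
top {'mtx': array([[455.6597,   0.    , 255.9084],
       [  0.    , 455.6597, 186.6371],
       [  0.    ,   0.    ,   1.    ]]), 'pose': array([[ 0.0161, -0.9967,  0.0794,  0.4614],
       [-0.9998, -0.0149,  0.0159,  0.0036],
       [-0.0146, -0.0797, -0.9967,  1.3958],
       [ 0.    ,  0.    ,  0.    ,  1.    ]])}
side {'mtx': array([[380.8724,   0.    , 256.8456],
       [  0.    , 380.8724, 196.77  ],
       [  0.    ,   0.    ,   1.    ]]), 'pose': array([[-0.7935, -0.3318,  0.5102, -0.0617],
       [-0.6086,  0.446 , -0.6563,  0.8105],
       [-0.0098, -0.8312, -0.5558,  0.7233],
       [ 0.    ,  0.    ,  0.    ,  1.    ]])}
```

View pics/top0.png

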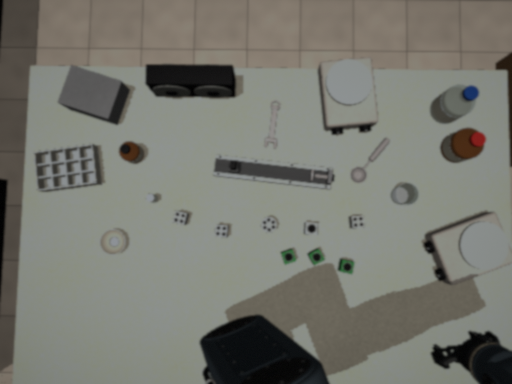

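View pics/side0.png

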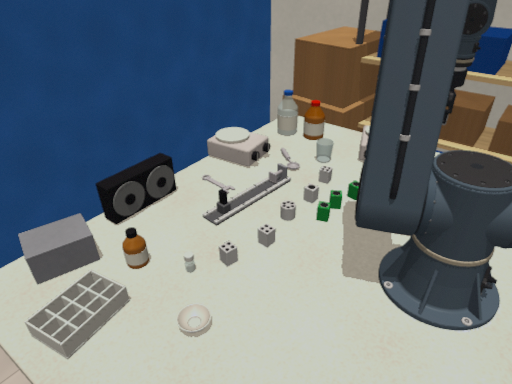

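The top view shows the rail from (215,167), jaw with black grip at (235,167), to (333,178), end stop. Four-bore blocks are at (181,217), (222,230) and (357,221). The grey single-bore candidate is at (311,228). The green look-alikes at (289,256), (316,256) and (346,266) don't fit because of their colour, and the round insert is at (270,224). I'll measure these and confirm in one crop.

```bash
cat > h.py <<'E'
from station import ctrl
import cv2,numpy as np
np.set_printoptions(precision=4,suppress=True)
def ray(cal,uv,z):
    K,T=cal["mtx"],cal["pose"]
    d=T[:3,:3]@np.linalg.solve(K,np.array([*uv,1.]));o=T[:3,3]
    return (o+d*(z-o[2])/d[2])
def proj(cal,p):
    K,T=cal["mtx"],cal["pose"]
    q=K@(T[:3,:3].T@(np.array(p)-T[:3,3]));return q[:2]/q[2]
E
python3 - <<'E'
from h import *
im=cv2.imread("pics/top0.png");c=ctrl.get_calibration("top")
for n,uv,z in[("A",(181,217),.05),("B",(222,230),.05),("C",(357,221),.05),("S",(311,228),.05),("round",(270,224),.045),("grip",(235,166),.085),("railL",(215,167),.014),("railR",(333,178),.014)]:
    p=ray(c,uv,z);print(n,p,np.hypot(*p[:2]))
cv2.imwrite("pics/crop1.png",cv2.resize(im[145:275,165:375],None,fx=3.8,fy=3.8,interpolation=cv2.INTER_CUBIC))
E
```

```text
A [0.4754 0.2449 0.05  ] 0.5347423336712351
B [0.4391 0.1228 0.05  ] 0.4559542160869591
C [ 0.4719 -0.2734  0.05  ] 0.5453814836622577
S [ 0.4492 -0.1387  0.05  ] 0.470162972469882
round [ 0.459  -0.0183  0.045 ] 0.4593486997543096
grip [0.625 0.086 0.085] 0.6308630108409384
railL [0.6299 0.1516 0.014 ] 0.6478712445541573
railR [ 0.6014 -0.2083  0.014 ] 0.6364218977897629
```

View pics/crop1.png

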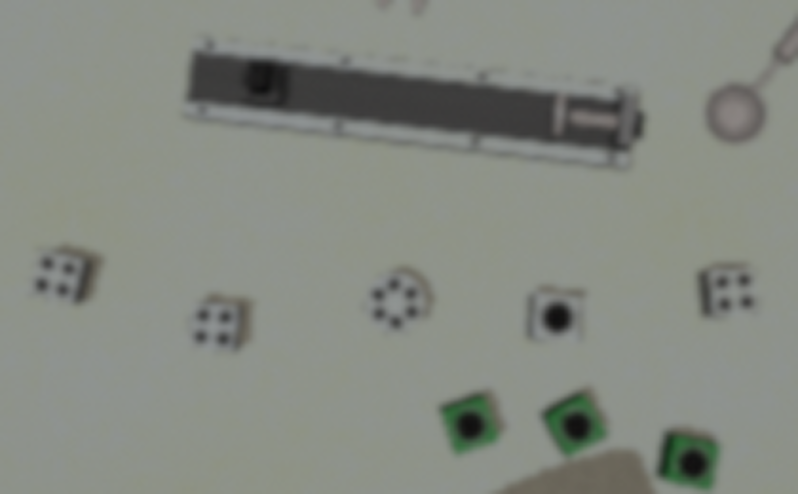

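The crop confirms it: the grey block at full-frame (311,228) has one wide bore, C at (357,221) and A and B have four, the green ones are excluded, and the pad face is at about u=311.6. Next I'll hover over the single block and measure with the wrist camera.

```bash
python3 -m creep '85 38 47 0 0.18; 85 76 94 0 0.36; 85 115 140 0 0.54; 85 153 187 0 0.72; 85 191 234 0 0.9; 85 230 280 0 1.08; 85 268 327 0 1.12; 85 268 327 0 1.12'
python3 - <<'E'
from h import *
s=ctrl.sense();print(s["tcp_pos"],s["joints"],s["clock"])
c=ctrl.get_calibration("wrist");print(c)
im=ctrl.camera("wrist");cv2.imwrite("pics/w1.png",im[:,:,::-1])
np.save("w1cal.npy",c,allow_pickle=True)
E
```

```text
clock: 1.1
tcp_pos: [0.4503, -0.1361, 0.2447]
orientation: [-2.303, -2.136, -0.0]
wrist_force: [-0.3, -0.2, -0.3]
finger_gap: 0.0853
[ 0.4503 -0.1361  0.2447] [-0.2938  0.1529 -0.1091  1.3095  0.0005  1.3522] 1.1
{'mtx': array([[310.5673,   0.    , 256.8195],
       [  0.    , 310.5673, 192.5429],
       [  0.    ,   0.    ,   1.    ]]), 'pose': array([[ 0.9972, -0.0711, -0.0246,  0.4565],
       [-0.0753, -0.9505, -0.3013, -0.0585],
       [-0.002 ,  0.3023, -0.9532,  0.3731],
       [ 0.    ,  0.    ,  0.    ,  1.    ]])}
```

View pics/w1.png

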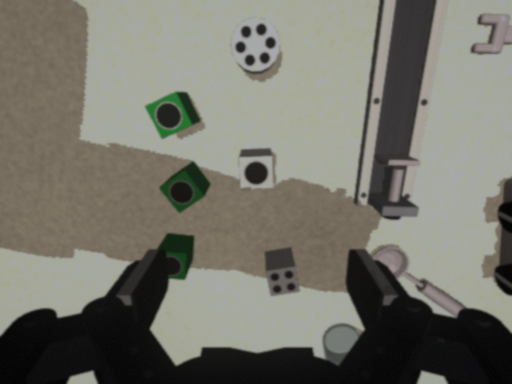

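The wrist view shows S's top centre at about (256,174), C's bores around (284,280), the pad top at (403,160), the bracket at (398,211) and the rail at columns 360–440. I'll work these out numerically.

Run:
```python
from h import *
c=np.load("w1cal.npy",allow_pickle=True).item()
im=cv2.imread("pics/w1.png");g=cv2.cvtColor(im,6)
def bores(x0,y0,x1,y1,t,z=.05):
    m=(g[y0:y1,x0:x1]<t).astype(np.uint8)
    n,l,st,ce=cv2.connectedComponentsWithStats(m,connectivity=4)
    for i in range(1,n):
        if 8<st[i,4]<700: q=ce[i]+[x0,y0];print(st[i,4],q,ray(c,q,z))
print("S");bores(242,160,272,187,60)
print("C");bores(266,268,299,294,50)
# S, C top corner estimates
for nm,b in(("S",(232,150,282,196)),):
    x0,y0,x1,y1=b;print(g[y0:y1:3,x0:x1:3])
# rail row profiles
for v in (10,60,120,180):
    print(v,[(u,int(g[v,u])) for u in range(350,450,2)])
cv2.imwrite("pics/w1c.png",np.hstack([cv2.resize(im[130:230,355:435],(640,800)[:2] and (400,500),interpolation=2),cv2.resize(im[240:305,250:315],(390,500),interpolation=2)]))
```

```text
S
342 [255.769  172.5614] [ 0.4487 -0.1382  0.05  ]
C
34 [288.3235 274.4118] [ 0.4778 -0.2654  0.05  ]
34 [274.2941 276.5   ] [ 0.461 -0.267  0.05 ]
33 [290.6061 286.4848] [ 0.4798 -0.2823  0.05  ]
33 [276.7576 288.5758] [ 0.463 -0.284  0.05 ]
[[166 166 166 108  77  74  73  71  71  68  71  70  69 132 168 169 166]
 [168 169 161  79  66  67  65  66  67  66  67  65  67  87 141 167 168]
 [168 167 147  98  98  96 102 109 114 121 132 141 139 135 113 163 168]
 [168 167 154 168 168 169 168 163 162 166 168 167 169 157 116 162 168]
 [166 167 150 165 166 162 134  87  71  91 144 167 167 157 114 164 168]
 [168 168 154 166 161 110  38  33  33  32  43 122 167 155 123 166 168]
 [169 168 166 165 142  42  33  32  32  32  33  55 151 157 128 167 169]
 [167 168 165 166 113  33  32  33  31  32  32  35 131 158 129 167 168]
 [165 167 164 164 114  32  31  32  31  30  32  35 134 160 123 166 168]
 [121 142 161 164 143  39  31  31  31  31  31  47 154 161 115 162 167]
 [111 110 114 158 164 106  34  31  32  30  39 122 164 160 114 161 161]
 [108 109 107 159 166 161 126  75  62  81 138 163 165 162 131 138 118]
 [10
[... 1923 characters left out ...]
 (432, 167), (434, 167), (436, 166), (438, 168), (440, 167), (442, 168), (444, 167), (446, 167), (448, 166)]
180 [(350, 168), (352, 166), (354, 165), (356, 112), (358, 54), (360, 114), (362, 160), (364, 164), (366, 161), (368, 159), (370, 110), (372, 60), (374, 58), (376, 57), (378, 58), (380, 57), (382, 47), (384, 40), (386, 38), (388, 38), (390, 46), (392, 82), (394, 110), (396, 133), (398, 140), (400, 127), (402, 85), (404, 105), (406, 156), (408, 163), (410, 163), (412, 161), (414, 162), (416, 166), (418, 167), (420, 169), (422, 166), (424, 168), (426, 168), (428, 168), (430, 168), (432, 169), (434, 168), (436, 168), (438, 168), (440, 168), (442, 167), (444, 168), (446, 169), (448, 169)]
```

View pics/w1c.png

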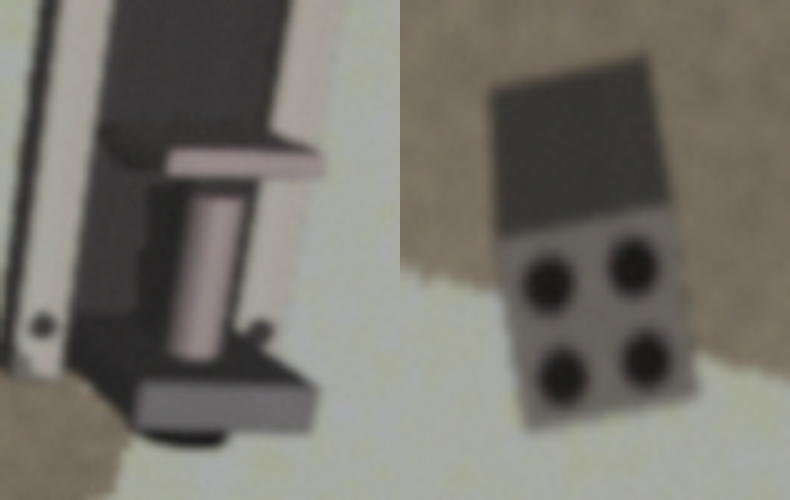

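Run:
```python
from h import *
c=np.load("w1cal.npy",allow_pickle=True).item()
L=[];
for v,o,i,r in((10,382.3,394.3,448),(60,376,387.5,438),(120,368,378.3,428),(180,360,370,0)):
    P=[ray(c,(u,v),.014) for u in(o,i)];L.append(P);print(v,P[0][:2],P[1][:2])
L=np.array(L)[:,:,:2]
d=[np.polyfit(L[:,k,1],L[:,k,0],1) for k in(0,1)];print("slopes",d)
print("padtop",ray(c,(390,159.7),.042),ray(c,(418,161.5),.042),"foot",ray(c,(380,156),.006),ray(c,(408,157),.006))
print("bracket top front/back",ray(c,(382.5,206.5),.058),ray(c,(418,208),.058),ray(c,(382,216),.058))
t=ctrl.get_calibration("top")
im=cv2.imread("pics/top0.png");g=cv2.cvtColor(im,6)
print("top channel");
for u in(215,260,280,300):
    print(u,[(v,int(g[v,u])) for v in range(150,192)])
for x,y in((181,217),(222,230),(357,221)):
    m=g[y-9:y+10,x-9:x+10];print(m)
```

```text
10 [0.5898 0.0135] [0.602  0.0126]
60 [ 0.5853 -0.0335] [ 0.5975 -0.0344]
120 [ 0.5788 -0.0957] [ 0.5904 -0.0966]
180 [ 0.5715 -0.1655] [ 0.5835 -0.1664]
slopes [array([0.1022, 0.5885]), array([0.1047, 0.6008])]
padtop [ 0.5943 -0.1368  0.042 ] [ 0.6246 -0.141   0.042 ] foot [ 0.5972 -0.1399  0.006 ] [ 0.6306 -0.1436  0.006 ]
bracket top front/back [ 0.5824 -0.184   0.058 ] [ 0.6206 -0.1886  0.058 ] [ 0.5823 -0.195   0.058 ]
top channel
215 [(150, 145), (151, 146), (152, 144), (153, 144), (154, 143), (155, 144), (156, 144), (157, 138), (158, 126), (159, 115), (160, 109), (161, 102), (162, 95), (163, 91), (164, 88), (165, 85), (166, 85), (167, 83), (168, 79), (169, 75), (170, 75), (171, 93), (172, 125), (173, 139), (174, 136), (175, 126), (176, 128), (177, 138), (178, 143), (179, 145), (180, 145), (181, 146), (182, 146), (183, 145), (184, 144), (185, 145), (186, 145), (187, 145), (188, 145), (189, 145), (190, 145), (191, 145)]
260 [(150, 145), (151, 146), (152, 145), (153, 146), (154, 145), (155, 145), (156, 145), (157, 145), (158, 143), (159, 142), (160, 143), (161, 143), (162, 133),
[... 5246 characters left out ...]
 129 133 139 141 135 124 118 125 136 140 142
  143]
 [126  99  71  78 110 125 117 105 112 128 135 125 102  89 100 122 133 139
  142]
 [130 102  74  79 107 115  98  76  86 115 129 117  87  67  85 114 130 138
  142]
 [133 106  76  78 104 111  94  73  82 113 129 122 101  87  98 119 132 138
  142]
 [133 109  79  78 101 114 109 100 104 123 135 134 127 121 124 131 136 140
  144]
 [135 116  94  90 105 118 123 123 127 135 142 142 140 138 137 135 137 141
  144]
 [139 129 117 114 118 123 127 130 135 141 143 144 144 143 142 140 141 143
  144]
 [142 139 136 135 134 134 135 137 140 143 144 144 144 145 143 143 143 144
  145]
 [143 143 142 142 143 142 142 143 143 143 145 145 144 145 144 144 144 144
  144]]
```

Findings so far:
- **Rail:** yaw −0.103, centre line x = 0.6213 + 0.1035y, origin about (0.6188, −0.0242).
- **Pad:** face at about rail y −0.115, which is 48 mm from the bracket and within the stated range.
- **Side rail check:** its width comes out at 12 mm, as given.

Now to grasp S.

```bash
python3 - <<'E'
from h import *
s=ctrl.sense();print(s["tcp_pos"],s["orientation"],s["clock"])
t=ctrl.get_calibration("top")
for n,uv in(("A",(179,217.5)),("B",(220.65,230.6)),("C",(357.8,221.35))):print(n,ray(t,uv,.05))
E
python3 -m creep '52 0 0 -40 0; 52 0 0 -95 0; 52 0 0 -150 0; 52 0 0 -195 0; 52 0 0 -214 0; 52 0 0 -214 0; 30 0 0 -214 0; 30 0 0 -214 0'
```

```text
[ 0.4493 -0.1377  0.2448] [-2.3053 -2.1331  0.0009] 1.15
A [0.4738 0.2508 0.05  ]
B [0.4373 0.1267 0.05  ]
C [ 0.4709 -0.2758  0.05  ]
clock: 2.15
tcp_pos: [0.4494, -0.1397, 0.0325]
orientation: [2.309, 2.128, 0.001]
wrist_force: [0.7, -0.8, 2.1]
finger_gap: 0.0354
```

```bash
python3 -m creep '30 0 0 0 0; 30 0 0 35 0; 30 0 0 60 0; 30 50 8 60 -0.02; 30 105 16 60 -0.02; 30 150 23 60 -0.02; 30 161 24 50 -0.02; 30 161 24 35 -0.02' && python3 -m creep '30 0 0 0 0; 30 0 0 -6 0; 30 0 0 -12 0; 30 0 0 -18 0; 30 0 0 -23 0; 30 0 0 -28 0; 30 0 0 -28 0; 30 0 0 -28 0'
python3 - <<'E'
from h import *
s=ctrl.sense();print(s["tcp_pos"],s["orientation"],s["wrist_force"])
c=ctrl.get_calibration("wrist");im=ctrl.camera("wrist");cv2.imwrite("pics/w2.png",im[:,:,::-1]);np.save("w2cal.npy",c,allow_pickle=True)
E
```

```text
clock: 3.15
tcp_pos: [0.6099, -0.1152, 0.0658]
orientation: [2.33, 2.107, 0.0]
wrist_force: [0.1, 0.4, -1.3]
finger_gap: 0.0355
clock: 4.15
tcp_pos: [0.6098, -0.1152, 0.0385]
orientation: [2.33, 2.106, 0.0]
wrist_force: [-2.5, 1.1, 5.2]
finger_gap: 0.0355
[ 0.6098 -0.1152  0.0385] [2.3305 2.1063 0.0003] [-2.5379  1.0933  5.1827]
```

View pics/w2.png

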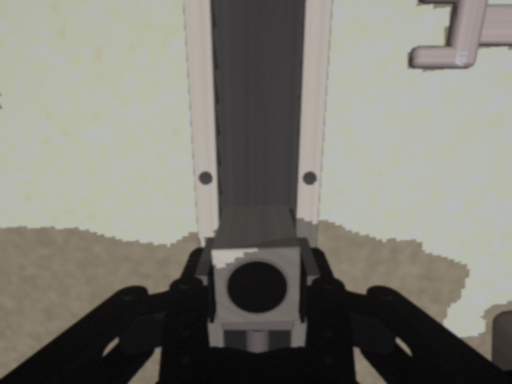

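S is upright in the channel with about equal gaps on both sides (foot at cols 219–297, channel at 216–300), and z is exactly +6 mm from the bench grasp. Releasing it and going for C.

```bash
python3 -m creep '50 0 0 0 0; 50 0 0 0 0; 50 0 0 30 0; 50 0 0 80 0; 50 -40 -45 100 0.1; 50 -80 -90 100 0.2; 50 -120 -138 100 0.2; 50 -139 -160 100 0.2' && python3 -m creep '55 0 0 -30 0; 55 0 0 -70 0; 55 0 0 -100 0; 55 0 0 -107 0; 55 0 0 -107 0; 30 0 0 -107 0; 30 0 0 -107 0; 30 0 0 -107 0'
```

```text
clock: 5.2
tcp_pos: [0.4688, -0.2771, 0.1385]
orientation: [2.111, 2.326, -0.0]
wrist_force: [1.0, 0.0, 0.5]
finger_gap: 0.0501
clock: 6.2
tcp_pos: [0.4716, -0.2757, 0.0328]
orientation: [2.107, 2.327, 0.001]
wrist_force: [-1.1, 1.1, 6.0]
finger_gap: 0.0352
```

```bash
python3 -m creep '30 0 0 40 0; 30 0 0 85 0; 30 25 45 85 -0.1; 30 60 90 85 -0.2; 30 100 140 85 -0.2; 30 133 186 85 -0.2; 30 143 202 70 -0.2; 30 143 202 40 -0.2' && python3 -m creep '30 0 0 0 0; 30 0 0 -8 0; 30 0 0 -16 0; 30 0 0 -22 0; 30 0 0 -28 0; 30 0 0 -33 0; 30 0 0 -33 0; 30 0 0 -33 0'
python3 - <<'E'
from h import *
s=ctrl.sense();print(s["tcp_pos"],s["orientation"],s["wrist_force"])
c=ctrl.get_calibration("wrist");im=ctrl.camera("wrist");cv2.imwrite("pics/w3.png",im[:,:,::-1]);np.save("w3cal.npy",c,allow_pickle=True)
E
```

```text
clock: 7.2
tcp_pos: [0.6153, -0.072, 0.072]
orientation: [2.327, 2.107, 0.003]
wrist_force: [-0.3, -0.3, -2.1]
finger_gap: 0.0352
clock: 8.2
tcp_pos: [0.6138, -0.0732, 0.0388]
orientation: [2.33, 2.106, 0.001]
wrist_force: [-3.0, 0.7, 6.3]
finger_gap: 0.0352
[ 0.6138 -0.0732  0.0388] [2.3304 2.1062 0.0005] [-3.0098  0.6854  6.3231]
```

View pics/w3.png

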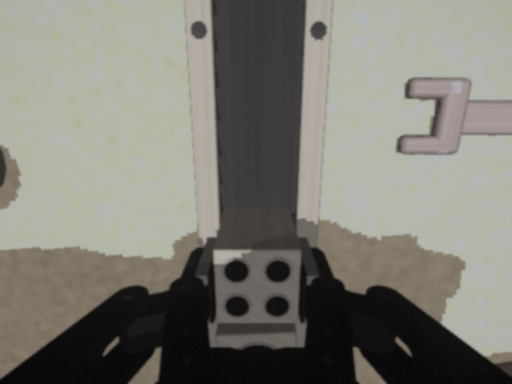

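C is seated in slot 2, also +6 mm and centred. Next is B, heading for (0.437, 0.126).

```bash
python3 -m creep '50 0 0 0 0; 50 0 0 0 0; 50 0 0 45 0; 50 -25 30 100 0.02; 50 -65 75 100 0.02; 50 -105 120 100 0.02; 50 -145 165 100 0.02; 50 -177 199 100 0.02' && python3 -m creep '58 0 0 -30 0; 58 0 0 -70 0; 58 0 0 -100 0; 58 0 0 -107 0; 58 0 0 -107 0; 30 0 0 -107 0; 30 0 0 -107 0; 30 0 0 -107 0'
```

```text
clock: 9.25
tcp_pos: [0.4351, 0.1272, 0.1384]
orientation: [2.309, 2.13, 0.001]
wrist_force: [1.0, 0.2, 0.8]
finger_gap: 0.0495
clock: 10.25
tcp_pos: [0.4376, 0.1261, 0.0326]
orientation: [2.309, 2.129, 0.003]
wrist_force: [-2.2, -1.3, 8.7]
finger_gap: 0.0355
```

```bash
python3 -m creep '30 0 0 40 0; 30 0 0 85 0; 30 35 -30 85 -0.02; 30 75 -65 85 -0.02; 30 120 -103 85 -0.02; 30 165 -142 85 -0.02; 30 181 -156 70 -0.02; 30 181 -156 40 -0.02' && python3 -m creep '30 0 0 0 0; 30 0 0 -8 0; 30 0 0 -16 0; 30 0 0 -22 0; 30 0 0 -28 0; 30 0 0 -33 0; 30 0 0 -33 0; 30 0 0 -33 0'
```

```text
clock: 11.25
tcp_pos: [0.62, -0.0317, 0.0722]
orientation: [2.331, 2.103, 0.004]
wrist_force: [-0.4, 0.2, -1.1]
finger_gap: 0.0353
clock: 12.25
tcp_pos: [0.6178, -0.0302, 0.0386]
orientation: [2.33, 2.106, 0.0]
wrist_force: [-3.0, 0.5, 5.9]
finger_gap: 0.0353
```

```bash
python3 -m creep '50 0 0 0 0; 50 0 0 0 0; 50 0 0 50 0; 50 -20 30 100 0; 50 -45 80 100 -0.07; 50 -70 135 100 -0.14; 50 -95 190 100 -0.14; 50 -120 235 100 -0.14' && python3 -m creep '58 -24 46 0 0; 58 -24 46 -40 0; 58 -24 46 -85 0; 58 -24 46 -107 0; 58 -24 46 -107 0; 30 -24 46 -107 0; 30 -24 46 -107 0; 30 -24 46 -107 0'
```

```text
clock: 13.25
tcp_pos: [0.4967, 0.2067, 0.1384]
orientation: [2.472, 1.939, 0.001]
wrist_force: [0.6, -0.1, -0.1]
finger_gap: 0.0503
clock: 14.25
tcp_pos: [0.4747, 0.2513, 0.0327]
orientation: [2.472, 1.938, 0.004]
wrist_force: [-1.8, -0.1, 7.7]
finger_gap: 0.0353
```

```bash
python3 -m creep '30 0 0 50 0; 30 0 0 105 0; 30 10 -45 110 0.07; 30 40 -90 110 0.14; 30 80 -140 110 0.14; 30 115 -190 110 0.14; 30 149 -236 110 0.14; 30 149 -239 90 0.14' && python3 -m creep '30 0 0 -20 0; 30 0 0 -40 0; 30 0 0 -55 0; 30 0 0 -65 0; 30 0 0 -72 0; 30 0 0 -78 0; 30 0 0 -83 0; 30 0 0 -83 0'
python3 - <<'E'
from h import *
s=ctrl.sense();print(s["tcp_pos"],s["orientation"],s["wrist_force"])
c=ctrl.get_calibration("wrist");im=ctrl.camera("wrist");cv2.imwrite("pics/w4.png",im[:,:,::-1]);np.save("w4cal.npy",c,allow_pickle=True)
E
```

```text
clock: 15.25
tcp_pos: [0.6256, 0.0084, 0.1226]
orientation: [2.333, 2.1, 0.004]
wrist_force: [-0.8, 0.9, -1.9]
finger_gap: 0.035
clock: 16.25
tcp_pos: [0.623, 0.0118, 0.0388]
orientation: [2.33, 2.106, 0.001]
wrist_force: [-1.8, -0.2, 4.4]
finger_gap: 0.0354
[0.623  0.0118 0.0388] [2.3303 2.1061 0.0008] [-1.798  -0.2338  4.4431]
```

View pics/w4.png

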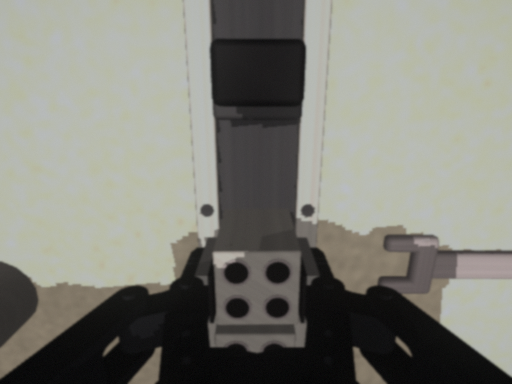

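All four are in. The jaw grip's top spans rows 41–104 and cols 212–305, with the jaw below it at about row 120. Computing the grip point.

Run:
```python
from h import *
c=np.load("w4cal.npy",allow_pickle=True).item()
o=np.array([.6188,-.0242]);ey=np.array([.1028,.9947]);ex=np.array([.9947,-.1028])
for n,uv,z in[("griptop back",(258,41),.085),("griptop front",(258,104),.085),("gL",(212,75),.085),("gR",(305,75),.085),("jawtop front",(258,119),.04),("foot",(258,124),.006),("blk top front",(258,251),.056),("bores",(256.5,289),.056)]:
    p=ray(c,uv,z);print(n,p[:2],"rail x,y",ex@(p[:2]-o),ey@(p[:2]-o))
g=cv2.imread("pics/w4.png",0);print(g[30:130:3,258])
```

```text
griptop back [0.6324 0.1013] rail x,y 0.0006082267628977841 0.12626601917589678
griptop front [0.6309 0.0869] rail x,y 0.0006522073341491581 0.1117162883374896
gL [0.6203 0.0949] rail x,y -0.010754407396461153 0.11860083690467851
gR [0.6432 0.0926] rail x,y 0.012262989158869989 0.11864329705693341
jawtop front [0.6304 0.0798] rail x,y 0.0008146356314146956 0.10460127804186133
foot [0.63   0.0747] rail x,y 0.0009363599640346329 0.09955607268468185
blk top front [0.6253 0.0298] rail x,y 0.0009162976948658302 0.05439332157659628
bores [0.6229 0.0123] rail x,y 0.0003451221918501758 0.03673303740600788
[63 63 62 29 21 27 30 29 30 29 29 29 28 31 30 26 30 28 27 28 28 26 26 24
 16 19 38 41 40 34 36 43 63 63]
```

```bash
python3 -m creep '50 0 0 0 0; 50 0 0 0 0; 50 0 0 50 0; 50 0 0 95 0; 50 4 40 95 0; 50 9 80 95 0; 50 9 82 95 0; 50 9 82 65 0' && python3 -m creep '50 0 0 -20 0; 50 0 0 -41 0; 50 0 0 -41 0; 15 0 0 -41 0; 15 0 0 -41 0; 15 0 0 -41 0; 15 0 0 -41 0; 15 0 0 -41 0'
```

```text
clock: 17.3
tcp_pos: [0.6332, 0.0942, 0.1048]
orientation: [2.328, 2.106, 0.005]
wrist_force: [0.1, -0.2, -0.7]
finger_gap: 0.0501
clock: 18.3
tcp_pos: [0.6316, 0.0937, 0.0636]
orientation: [2.331, 2.106, 0.0]
wrist_force: [-7.1, -0.3, 7.8]
finger_gap: 0.0233
```

```bash
python3 -m creep '15 -0.5 -5 0 0; 15 -1 -10 0 0; 15 -1.5 -15 0 0; 15 -2.1 -20 0 0; 15 -2.6 -25 0 0; 15 -3.1 -30 0 0; 15 -3.6 -35 0 0; 15 -4.1 -40 0 0' && python3 -m creep '15 -0.2 -2 0 0; 15 -0.4 -4 0 0; 15 -0.6 -6 0 0; 15 -0.8 -8 0 0; 15 -1 -10 0 0; 15 -1.2 -12 0 0; 15 -1.4 -14 0 0; 15 -1.6 -16 0 0'
python3 -m creep '15 -0.1 -1 0 0; 15 -0.2 -2 0 0; 15 -0.3 -3 0 0; 15 -0.4 -4 0 0; 15 -0.5 -5 0 0; 15 -0.6 -6 0 0; 15 -0.7 -7 0 0; 15 -0.8 -8 0 0'
```

```text
clock: 19.3
tcp_pos: [0.6275, 0.0543, 0.0636]
orientation: [-2.33, -2.107, -0.002]
wrist_force: [-6.4, 5.1, 7.6]
finger_gap: 0.0232
clock: 20.3
tcp_pos: [0.6259, 0.0385, 0.0636]
orientation: [-2.33, -2.107, -0.002]
wrist_force: [-6.1, 6.4, 8.2]
finger_gap: 0.0232
clock: 21.3
tcp_pos: [0.6251, 0.0306, 0.0636]
orientation: [-2.329, -2.107, -0.002]
wrist_force: [-6.0, 7.8, 7.3]
finger_gap: 0.0234
```

```bash
for i in 1 2; do :; done; python3 -m creep '15 -0.05 -0.5 0 0; 15 -0.1 -1 0 0; 15 -0.15 -1.5 0 0; 15 -0.2 -2 0 0; 15 -0.25 -2.5 0 0; 15 -0.3 -3 0 0; 15 -0.35 -3.5 0 0; 15 -0.4 -4 0 0'; python3 -m creep '15 -0.05 -0.4 0 0; 15 -0.1 -0.8 0 0; 15 -0.1 -1.2 0 0; 15 -0.15 -1.5 0 0; 15 -0.2 -1.8 0 0; 15 -0.2 -2 0 0; 15 -0.2 -2 0 0; 15 -0.2 -2 0 0'; python3 -m creep '15 -0.05 -0.4 0 0; 15 -0.1 -0.8 0 0; 15 -0.1 -1.2 0 0; 15 -0.15 -1.5 0 0; 15 -0.2 -1.8 0 0; 15 -0.2 -2 0 0; 15 -0.2 -2 0 0; 15 -0.2 -2 0 0'
```

```text
clock: 22.3
tcp_pos: [0.6247, 0.0267, 0.0636]
orientation: [-2.329, -2.107, -0.002]
wrist_force: [-6.9, 7.0, 8.5]
finger_gap: 0.0235
clock: 23.3
tcp_pos: [0.6245, 0.0247, 0.0636]
orientation: [-2.329, -2.107, -0.002]
wrist_force: [-6.5, 7.2, 7.6]
finger_gap: 0.0233
clock: 24.3
tcp_pos: [0.6243, 0.0227, 0.0636]
orientation: [-2.329, -2.107, -0.002]
wrist_force: [-7.8, 6.7, 8.0]
finger_gap: 0.0232
```

```bash
python3 -m creep '15 0 -0.25 0 0; 15 0 -0.5 0 0; 15 -0.1 -0.75 0 0; 15 -0.1 -1 0 0; 15 -0.1 -1.25 0 0; 15 -0.15 -1.5 0 0; 15 -0.2 -1.75 0 0; 15 -0.2 -2 0 0'; python3 -m creep '15 0 -0.25 0 0; 15 0 -0.5 0 0; 15 -0.1 -0.75 0 0; 15 -0.1 -1 0 0; 15 -0.1 -1.25 0 0; 15 -0.15 -1.5 0 0; 15 -0.2 -1.75 0 0; 15 -0.2 -2 0 0'
```

```text
clock: 25.3
tcp_pos: [0.6241, 0.0207, 0.0636]
orientation: [-2.329, -2.107, -0.002]
wrist_force: [-7.4, 8.0, 7.5]
finger_gap: 0.0232
clock: 26.3
tcp_pos: [0.6239, 0.019, 0.0636]
orientation: [-2.329, -2.107, -0.003]
wrist_force: [-7.2, 9.7, 7.7]
finger_gap: 0.0234
```

Run:
```python
from h import *
s=ctrl.sense();print(s["tcp_pos"],s["wrist_force"],s["clock"])
t=ctrl.camera("side");w=ctrl.camera("wrist");cv2.imwrite("pics/w5.png",w[:,:,::-1])
cv2.imwrite("pics/s5.png",cv2.resize(t[150:235,190:310,::-1],None,fx=6,fy=6,interpolation=2))
```

```text
[0.6239 0.019  0.0636] [-7.2038  9.6807  7.6741] 26.3
```

View pics/s5.png

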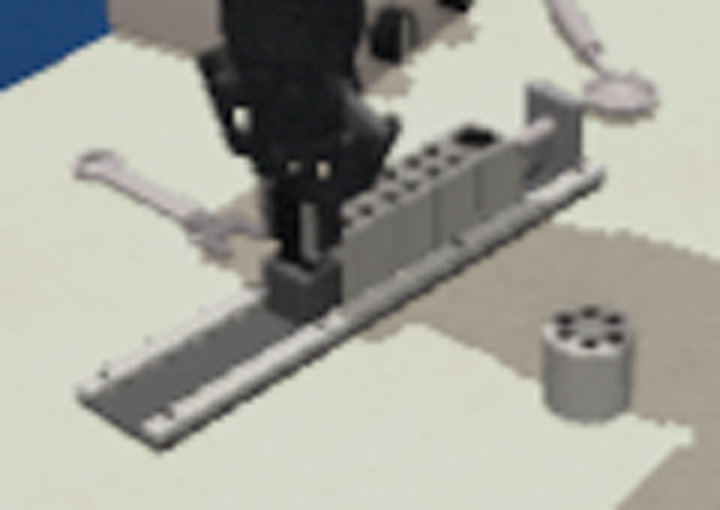

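The side view shows the four blocks closed up, the single-bore one by the pad, with the jaw behind. Force has just begun to rise, at the face position I predicted. I'll continue in small steps.

```bash
python3 -m creep '15 0 -0.25 0 0; 15 0 -0.5 0 0; 15 -0.1 -0.75 0 0; 15 -0.1 -1 0 0; 15 -0.1 -1 0 0; 15 -0.1 -1 0 0; 15 -0.1 -1 0 0; 15 -0.1 -1 0 0'; python3 -m creep '15 0 -0.25 0 0; 15 0 -0.5 0 0; 15 -0.1 -0.75 0 0; 15 -0.1 -1 0 0; 15 -0.1 -1 0 0; 15 -0.1 -1 0 0; 15 -0.1 -1 0 0; 15 -0.1 -1 0 0'
```

```text
clock: 27.4
tcp_pos: [0.6238, 0.018, 0.0636]
orientation: [-2.329, -2.107, -0.003]
wrist_force: [-7.7, 10.0, 7.9]
finger_gap: 0.023
clock: 28.4
tcp_pos: [0.6237, 0.0171, 0.0636]
orientation: [-2.329, -2.107, -0.003]
wrist_force: [-6.9, 10.0, 8.0]
finger_gap: 0.0234
```

Pushing force rose from a steady 7 N, with all gaps closed, to 10 N over about 3 mm. That matches the pad's roughly 2–3 N. Letting go and lifting.

```bash
python3 -m creep '45 0 0 0 0; 45 0 0 0 0; 45 0 0 0 0; 45 0 0 15 0; 45 0 0 40 0; 45 0 0 80 0; 45 0 0 120 0; 45 0 0 150 0' && python3 -m creep '45 -50 0 0 0; 45 -100 0 0 0; 45 -150 0 20 0; 45 -190 0 20 0; 45 -190 0 20 0; 45 -190 0 20 0; 45 -190 0 20 0; 45 -190 0 20 0'
python3 - <<'E'
from h import *
t=ctrl.camera("top");s=ctrl.camera("side")
c=ctrl.get_calibration("wrist");w=ctrl.camera("wrist");np.save("w6cal.npy",c,allow_pickle=True)
cv2.imwrite("pics/w6.png",w[:,:,::-1]);cv2.imwrite("pics/t6.png",t[:,:,::-1])
a=cv2.resize(t[145:205,205:345,::-1],(798,342),interpolation=2)
b=cv2.resize(w[0:384,:,::-1],(340,255));d=cv2.resize(s[150:235,190:310,::-1],(360,255),interpolation=2)
cv2.imwrite("pics/c6.png",np.vstack([a,np.hstack([b,d,np.zeros((255,98,3),np.uint8)])]))
E
```

```text
clock: 29.4
tcp_pos: [0.6241, 0.0158, 0.2154]
orientation: [2.33, 2.105, 0.003]
wrist_force: [0.1, -0.3, 0.4]
finger_gap: 0.0451
clock: 30.4
tcp_pos: [0.4342, 0.0158, 0.2321]
orientation: [-2.331, -2.106, 0.001]
wrist_force: [-0.6, -0.4, -0.6]
finger_gap: 0.0444
```

View pics/c6.png

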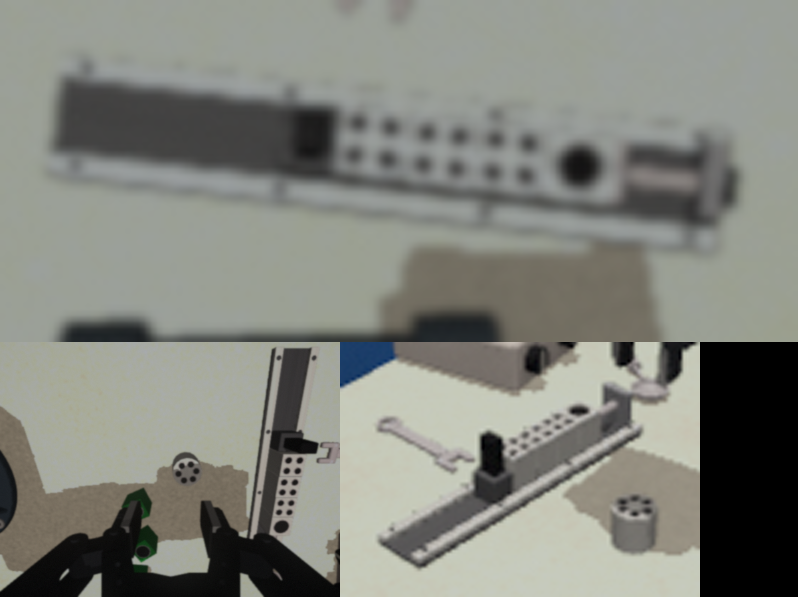

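The row is gap-free: the single bore to far block distance measures about 107 mm against 108 nominal. The pad now stands about 45.5 mm from the bracket, against about 48 mm at first, so it is pressed in 2–3 mm. The gripper is clear, so I'm handing in.

```bash
python3 -c "
from station import ctrl
print(ctrl.sense()['wrist_force'],ctrl.sense()['clock']);print(ctrl.job_done())"
```

```text
[ 0.33830752  0.50446356 -0.74116455] 30.55
the job is handed in; nothing more can be done
None
```

All four vial blocks are in the rail in one row, with the single-bore block at the end stop. The jaw is closed up behind them and let go. I handed the job in at about 30.6 s of the 72 s allowed; no verdict was reported.

- **Seating:** each block came to rest 6 mm above its bench height, which matches the channel floor. The three placement pictures I took or viewed (single, first and last four-bore) showed the block upright and centred. I checked the third only by its height.
- **Pressing the pad:** the pushing force held at about 7 N once the gaps should have closed. It then rose to 10 N over the last 3 mm or so, starting at the pad position I had measured, and I stopped there. The highest pushing force I read was 10 N, far below the 45 N limit.
- **Final pictures, after release:** the row has no visible gaps. From the single bore to the centre of the farthest block measures about 107 mm, against 108 mm nominal. The pad measures about 2–3 mm nearer its bracket than at the start.
- **Uncertainty:** the force on the pad after release is inferred from the push force and the pictures, not measured directly. Those picture measurements are good to about 2 mm, so the pad movement is only roughly known.
- **Everything else:** the spanner and round insert show no visible change in the last pictures. I did not measure the other bystanders, but the gripper stayed clear of them. The wrist force was near zero at the end, so the robot was touching nothing.

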